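# Label the shelf that holds the vial

## Task

One of the two low shelves holds the stoppered glass vial, the other the steel cup. Take the label holder out of its stand, push its tongue down behind the front lip of the shelf with the vial, near the middle of the lip and with the label facing out to the front, until it is fully home against the sprung bar in the slot; finish while still holding it pressed home in the gripper. Do not press the other shelf's bar, and leave the vial, the cup, the dropper bottle and the little sample cup where they stand.

Things in the scene. Friction and masses are not known exactly. Their poses are not given: they have to be found in the camera images.
- label_holder: white label holder, loose, 50 g, upright in its stand; origin mid of the tongue's lower edge, z up, label looks to -x. Tongue 5 mm thick (x +-2.5), 50 mm wide (y), z 0 to 22.5, rounded foot. Body above: 12 mm thick (x -9.5 to 2.5), 60 wide, z 22.5 to 92.5; its underside in front of the tongue is the shoulder. Grip it across the 12 mm, about z = 72, fingers in front and behind
- label_face (a point): middle of the label on the holder's front, at (-9.5, 0, 57.5) mm in the holder's frame
- stand: grey grooved stand, fixed, 70 x 90 x 27 mm, origin under its middle, same axes as the holder in it. The holder's tongue stands in a groove 7.5 mm wide, its origin 4 mm above the table; pull it straight up by 25 mm or more
- shelf_left: left (+y) of two equal low grey shelves, fixed, 130 mm wide (y), board top at z = 40 mm; a vial or a cup stands on it. Origin on the table under the board, front = its -x, roughly to the robot. Front edge bevelled 45 degrees from z 32 mm, x -55 mm to z 40 mm, x -47 mm: it leads the tongue into the slot. Holder home (shoulder on the lip): holder origin at z = 11.5 mm
- shelf_right: right (-y) of two equal low grey shelves, fixed, 130 mm wide (y), board top at z = 40 mm; a vial or a cup stands on it. Origin on the table under the board, front = its -x, roughly to the robot. Front edge bevelled 45 degrees from z 32 mm, x -55 mm to z 40 mm, x -47 mm: it leads the tongue into the slot. Holder home (shoulder on the lip): holder origin at z = 11.5 mm
- shelf_left_slot (a point): mouth of the left shelf's upright slot, at (-59, 0, 34) mm in the shelf's frame, same axes: on the slot's middle plane, at the height of the lip's rolled top edge. Slot 8 mm wide (x), 122 mm long (y), between the shelf's front face (x -55) and a 3 mm aluminium lip in front (back face x -63). A black sprung bar lies in it, top at z = 18 mm when free
- shelf_right_slot (a point): mouth of the right shelf's upright slot, at (-59, 0, 34) mm in the shelf's frame, same axes: on the slot's middle plane, at the height of the lip's rolled top edge. Slot 8 mm wide (x), 122 mm long (y), between the shelf's front face (x -55) and a 3 mm aluminium lip in front (back face x -63). A black sprung bar lies in it, top at z = 18 mm when free
- bar_left (a joint): sprung bar in the slot of the left shelf: 0 = free (up), grows as it is pressed down (m, at most 0.010); it pushes back with about 3 N at first and 9 N at 0.0065, its value when the label holder is home; it lifts the holder again when the pressing stops
- bar_right (a joint): sprung bar in the slot of the right shelf: 0 = free (up), grows as it is pressed down (m, at most 0.010); it pushes back with about 3 N at first and 9 N at 0.0065, its value when the label holder is home; it lifts the holder again when the pressing stops
- vial: glass vial with black stopper, 33 mm diameter, 58 mm tall, loose, upright on one of the two shelves; origin under its middle
- cup: open steel cup, 89 mm diameter, 59 mm tall, loose, on the other shelf; origin under its middle
- dropper: small dropper bottle with pointed cap, 22 mm diameter, 60 mm tall, loose, on the table between the shelves; origin under its middle
- sample_cup: small dark sample cup, 18 mm diameter, 23 mm tall, loose, on the table between the shelves; origin under its middle
There are look-alikes about, which are no part of the job. What is shaped like the vial but purple is not meant.

How it is judged:
At the end, for the whole second after the job is handed in: The tongue is in the slot of the vial's shelf (6 mm of its middle plane, 30 mm of the lip's middle), label in front, tilt under 0.12 rad, origin below 13.5 mm, bar down over 5 mm, holder on shelf over 4 N, fingers on holder over 2 N, holder at rest (((horizontal distance between vial and shelf_left below 0.09 m and value of joint bar_left above 0.005 m and x of label_holder in the frame of shelf_left between -0.065 and -0.053 m and y of label_holder in the frame of shelf_left between -0.03 and 0.03 m and z of label_holder in the frame of shelf_left below 0.0135 m and x of label_face in the frame of shelf_left below -0.062 m and angle between label_holder's own z axis and vertical below 0.12 rad and contact force between label_holder and shelf_left above 4 N and contact force between the fingers and label_holder above 2 N and linear speed of label_holder below 0.02 m/s) or (horizontal distance between vial and shelf_right below 0.09 m and value of joint bar_right above 0.005 m and x of label_holder in the frame of shelf_right between -0.065 and -0.053 m and y of label_holder in the frame of shelf_right between -0.03 and 0.03 m and z of label_holder in the frame of shelf_right below 0.0135 m and x of label_face in the frame of shelf_right below -0.062 m and angle between label_holder's own z axis and vertical below 0.12 rad and contact force between label_holder and shelf_right above 4 N and contact force between the fingers and label_holder above 2 N and linear speed of label_holder below 0.02 m/s))); the arm keeps its last pose, push and grip.
It fails at once if the bar of the shelf without the vial is pressed more than 3 mm ((horizontal distance between vial and shelf_left below 0.09 m and value of joint bar_right above 0.003 m) or (horizontal distance between vial and shelf_right below 0.09 m and value of joint bar_left above 0.003 m)).
It fails at once if the vial is moved more than 20 mm or tipped (distance of vial from where it was at the start of the episode above 0.02 m or angle between vial's own z axis and vertical above 0.3 rad).
It fails at once if the steel cup is moved more than 20 mm or tipped (distance of cup from where it was at the start of the episode above 0.02 m or angle between cup's own z axis and vertical above 0.3 rad).
It fails at once if the dropper bottle is moved more than 20 mm or tipped (distance of dropper from where it was at the start of the episode above 0.02 m or angle between dropper's own z axis and vertical above 0.3 rad).
It fails at once if the sample cup is moved more than 20 mm or tipped (distance of sample_cup from where it was at the start of the episode above 0.02 m or angle between sample_cup's own z axis and vertical above 0.3 rad).
It also fails if it takes over 38 s, if anything falls off the work surface, if the arm or the gripper's body presses on something with over 40 N, if the wrist force passes 120 N, or if a joint passes its speed limit or range.

## Robot

A 7-joint arm with a two-finger parallel gripper is mounted at the origin on the work surface; the furniture and walls round the work are solid. World frame = base frame: x ahead of the robot, y to its left, z up, the work surface at z = 0. Lengths are in m, angles in rad, forces in N, time in s.
With the tool pointing down it reaches from about 0.4 to 0.85 m from the base axis. Payload 10.4 kg.
Tool frame: the origin (TCP) lies on the centre line of the jaws, within the pads' length; the fingertips stand 11 mm ahead of it and the grasp point (between the pads) lies 8 mm behind it (tip_reach is the distance from the TCP to the fingertips, in m); z points along the fingers, y is the line along which they close (so a half turn about z gives the same grasp; the last joint's range is limited). The gripper opens to 85 mm and grips with 20 to 120 N. Pads are 22 mm wide; open, the fingers measure 114 mm over their backs; the gripper's body (76 mm by 85 mm) begins 54 mm behind the grasp point. The pads swing forward as they close: fully open they stand 13 mm farther back than shut.
Start: joints at [1.289, 0.332, -0.065, 1.46, 0.022, 1.35, -0.088], TCP at [0.16, -0.604, 0.242] pointing down, gripper open.
Joint ranges: [-2.6, 2.6], [-0.5, 2.12], [-1.47, 1.34], [0.16, 2.42], [-1.27, 4.41], [0.06, 2.06], [-2.6, 2.6]. Speed limits (rad/s): [2.22, 2.22, 2.79, 2.79, 3.14, 3.14, 3.14].

## Interface

Orientations are given as a unit quaternion [x, y, z, w].
In Python, from workcell import get_obs, camera, hand_in, tip_reach gives the robot as it stands. The module is installed in compiled form; this text tells all that it offers.
- The arm moves only by the tool move_arm, never from a script. Its argument "plan" is a list of rows, each an object with "delta_pos": the shift along the tool's x, y, z in normalised numbers (1 is 0.8 m), a list of three; "turn": the turn, a rotation vector about the tool's x, y, z in shares of pi rad (1.0 is pi rad), a list of three; "fingers": the closure, from 0 (fully open) to 1 (shut). A call has 1 to 12 rows; each row is the pose to reach, as a shift and turn from the pose commanded when the call began, along the tool's axes at that moment; what a row does not reach only later rows make up. A row lasts 1/8 s, in which the tool goes at most 62.5 mm and 10.7 degrees, less where a joint would pass 70% of its speed; a pose out of reach is approached as far as the arm can. Shift and turn numbers lie between -1 and 1, and a call with a number outside is refused. A call with a gripper value outside its range is refused whole. The fingers move at their own pace and stop on an object; "force" is the grip in N (left out, the last holds). Time passes only in rows, so rows that repeat a pose let the fingers close. It gives the time, the measured TCP pose, the force, the opening and the grip force at its end, in the units of the state.
- get_obs(): the state, without advancing time (a new reading comes with each control period).
- camera(name): name is "side" or "top"; returns a dict with "color" (384x512x3 uint8, red, green, blue), "range_z" (384x512 float32, m along the optical axis (not along the pixel's ray), 0 where there is no reading), "fx", "fy", "cx", "cy" (pixels), "R" (3x3) and "t" (3): a world point X has camera coordinates R X + t. Camera axes: x right, y down, z forward; pixel columns grow to the right and rows downward; lengths in m; the calibration is good to about 2 mm. A picture is of the moment at which its call begins.
- hand_in(): hands the job in; it is judged then, once.
The state is a dict: "clock": time; "joint_pos": joint angles; "joint_velocities": joint speeds; "tau": joint torques, N m; "position": TCP position; "ee_rot": TCP orientation; "ft_force": force on the tool from outside, world axes, zero at the start; "torque": the same for the moment, N m; "grip_width": opening from 0.0 (shut) to 1.0 (fully open); "grasp_force": force on a finger pad.
Only numpy, scipy, OpenCV 4.12 (cv2) and the standard library are available. Lean on these libraries where they do the work, as an engineer would, in place of code of your own. Each camera call takes 0.05 s, during which the arm holds its last target. There are 200 camera calls.

## Working session

There is one attempt and no reset: what is moved stays moved. The work goes in short steps, Python scripts to look and compute and a tool call to move; the robot and the scene stay as the last step left them, time stands still between calls to the robot, and variables do not carry over. Pictures are saved under pics/ and viewed, at most 10 in all, crops included, and the job is handed in when it is done.

Besides the shell and the picture viewer there is one more tool, called after "Call:" by a JSON object that holds its "op" and its "data". move_arm: Moves the arm, as the interface text tells. Its arguments: {"type":"object","properties":{"plan":{"type":"array","items":{"type":"object","properties":{"delta_pos":{"type":"array","items":{"type":"number"}},"turn":{"type":"array","items":{"type":"number"}},"fingers":{"type":"number"}}}},"force":{"type":"number"}},"required":["plan"]}

```bash
mkdir -p pics
cat > h.py <<'E'
import numpy as np, cv2
from workcell import get_obs, camera
def cap(n):
    c=camera(n); np.savez(f'{n}.npz',**{k:np.array(v) for k,v in c.items()}); return c
def cloud(c):
    z=c['range_z'];v,u=np.indices(z.shape)
    P=np.stack([(u-c['cx'])/c['fx']*z,(v-c['cy'])/c['fy']*z,z],-1)
    W=(P-c['t'])@c['R']; W[z==0]=np.nan; return W
E
python3 - <<'E'
from h import *
print(get_obs())
for n in('top','side'):
    c=cap(n); print(n,c['fx'],c['R'],c['t'],-c['R'].T@c['t'])
    cv2.imwrite(f'pics/{n}.png',cv2.resize(c['color'][...,::-1],(800,600),interpolation=cv2.INTER_CUBIC))
E
```

```text
{'clock': 0.0, 'joint_pos': array([ 1.28943925,  0.33287366, -0.06470884,  1.4609392 ,  0.02159706,
        1.34989742, -0.08848432]), 'joint_velocities': array([-0.0010548 , -0.0001888 ,  0.00099013, -0.00051004, -0.00124583,
        0.00019269, -0.00101694]), 'tau': array([-2.85358674e-04, -6.25437069e+01,  4.92424902e-02, -3.91614783e+01,
        1.61927228e-02,  9.66928405e-03, -2.45375901e-05]), 'position': array([ 0.15983421, -0.60384568,  0.24151584]), 'ee_rot': array([ 9.91639154e-01,  1.29039845e-01, -1.21499186e-04, -7.00632347e-04]), 'ft_force': array([-0.46094283, -0.45308261, -0.00178115]), 'torque': array([ 0.02404858,  0.0287599 , -0.03509497]), 'grasp_force': 0.0, 'grip_width': 1.0007758526870523}
top 445.73273141476517 [[-0.0268553  -0.99962584  0.00519292]
 [-0.99299115  0.02607822 -0.11527573]
 [ 0.11509718 -0.00825228 -0.99331996]] [-0.00144869  0.53079543  1.00740661] [ 0.41108661 -0.00697694  1.06187245]
side 461.9363189613913 [[-0.57631742 -0.81721983 -0.00315936]
 [-0.55744208  0.39593878 -0.72971968]
 [ 0.59759231 -0.418789   -0.68373914]] [0.28460723 0.38078231 0.90381151] [-0.16382262  0.46032651  0.89673483]
```

View pics/top.png

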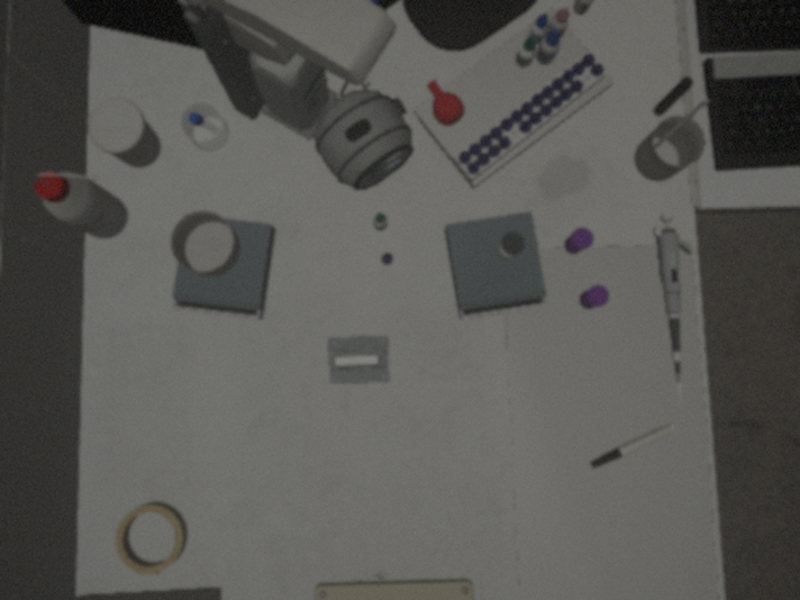

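View pics/side.png

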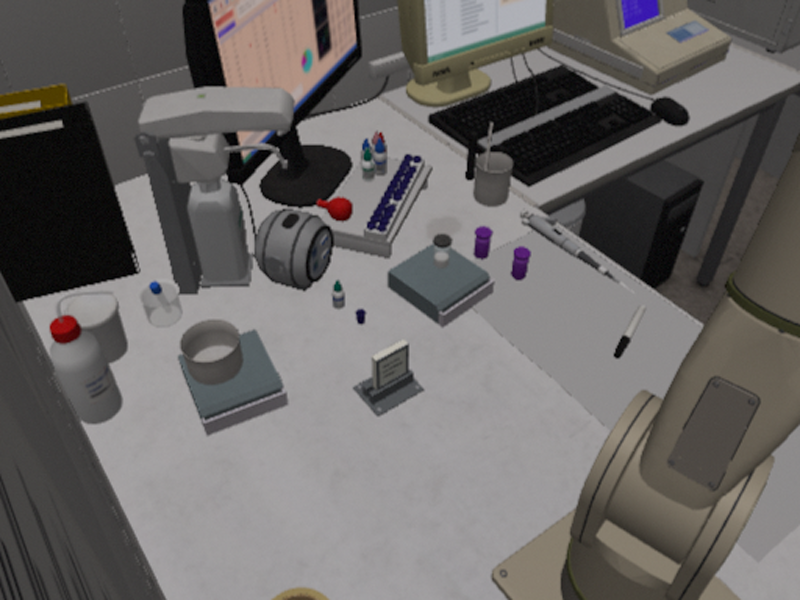

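The vial (clear glass, black stopper) is on the right shelf, top (512,243), side (442,248). The look-alikes are the purple vials at top (580,240) and (595,296), both on the table. The steel cup at top (205,245) is on the left shelf. The holder is at top (356,361), in its stand. Next I measure these and check the choice in a close crop.

Run:
```python
from h import *
for n in('top','side'):
    c=dict(np.load(f'{n}.npz')); W=cloud(c)
    x,y,z=W[...,0],W[...,1],W[...,2]
    print(n,'table z',np.nanmedian(z[(abs(x-.45)<.05)&(abs(y-.15)<.05)]))
    def rect(nm,m):
        p=W[m]; r=cv2.minAreaRect(p[:,:2].astype(np.float32)*1000)
        print(nm,len(p),p.mean(0).round(4),'box',np.round(r[0],1),np.round(r[1],1),round(r[2],2), 'x',p[:,0].min().round(3),p[:,0].max().round(3),'y',p[:,1].min().round(3),p[:,1].max().round(3),'z',np.median(p[:,2]).round(4))
    ok=(x>.3)&(x<.75)&(abs(y)<.35)
    R=(y<-.06)&(y>-.28)&ok&(x>.5); L=(y>.1)&(y<.35)&ok&(x>.5)
    for nm,m in(('Rboard',R&(abs(z-.04)<.004)),('Lboard',L&(abs(z-.04)<.004)),('vial',R&(z>.085)&(z<.11)&(y>-.22)),
      ('holdertop',ok&(abs(y-.04)<.08)&(x<.55)&(z>.088)&(z<.11)),('holder',ok&(abs(y-.04)<.08)&(x<.55)&(z>.035)),('stand',ok&(abs(y-.04)<.08)&(x<.55)&(z>.02)&(z<.032)),
      ('betw',ok&(abs(y)<.06)&(x>.53)&(x<.63)&(z>.012))):
        if m.sum()>3: rect(nm,m)
a=dict(np.load('top.npz'))['color'][120:260,190:370,::-1]
b=dict(np.load('side.npz'))['color'][140:280,200:380,::-1]
im=np.vstack([cv2.resize(k,None,fx=2.1*1.0,fy=2.1,interpolation=3) for k in(a,b)])
im=np.hstack([cv2.resize(k,(400,311),interpolation=3) for k in(a,b)])
cv2.imwrite('pics/crop1.png',cv2.convertScaleAbs(im,alpha=1.6))
```

```text
top table z 5.334470987197088e-05
Rboard 2712 [ 0.5802 -0.1643  0.04  ] box [ 625.8 -187.2] [248.3 185.1] 0.23 x 0.502 0.75 y -0.28 -0.094 z 0.04
Lboard 2423 [0.5843 0.2366 0.0401] box [582.4 242.3] [131.2 141.7] 81.53 x 0.503 0.66 y 0.169 0.313 z 0.0401
vial 170 [ 0.5934 -0.1817  0.0977] box [ 593.1 -181.5] [31.4 29.9] 87.77 x 0.578 0.608 y -0.197 -0.166 z 0.0979
holdertop 169 [0.4344 0.0427 0.0963] box [433.9  42.9] [58.2 13. ] 88.45 x 0.428 0.441 y 0.014 0.072 z 0.0962
holder 178 [0.4342 0.0419 0.0944] box [433.9  42. ] [60.2 13. ] 88.45 x 0.428 0.441 y 0.012 0.072 z 0.0961
stand 207 [0.4405 0.0425 0.0259] box [438.5  43. ] [27.5 79.2] 0.69 x 0.425 0.452 y 0.003 0.082 z 0.0259
betw 22 [ 0.5911 -0.0043  0.0211] box [589.9  -3.7] [16.8 14.7] 84.18 x 0.582 0.597 y -0.012 0.005 z 0.0219
side table z -0.0009027573236441071
Rboard 1282 [ 0.5805 -0.1575  0.0391] box [ 631.6 -185.7] [239.7 187. ] 2.18 x 0.509 0.748 y -0.28 -0.092 z 0.039
Lboard 1451 [0.577  0.2404 0.0394] box [581.7 243.4] [130.3 146.1] 81.53 x 0.5 0.66 y 0.169 0.315 z 0.0394
vial 89 [ 0.5913 -0.1792  0.0956] box [ 592.5 -180. ] [27.6 34.8] 51.1 x 0.575 0.61 y -0.198 -0.163 z 0.096
holdertop 147 [0.4325 0.0448 0.0944] box [434.2  44.5] [16.1 60.1] 1.72 x 0.426 0.442 y 0.014 0.074 z 0.0947
holder 487 [0.4303 0.0458 0.0719] box [433.5  43.9] [61.8 16.4] 89.18 x 0.425 0.442 y 0.013 0.075 z 0.0738
stand 159 [0.431  0.0527 0.0252] box [435.7  45. ] [80.8 27.9] 86.97 x 0.422 0.451 y 0.005 0.085 z 0.025
betw 31 [ 0.5899 -0.0033  0.0183] box [590.6  -3.4] [13.5 19.8] 55.85 x 0.58 0.6 y -0.01 0.006 z 0.0184
```

View pics/crop1.png

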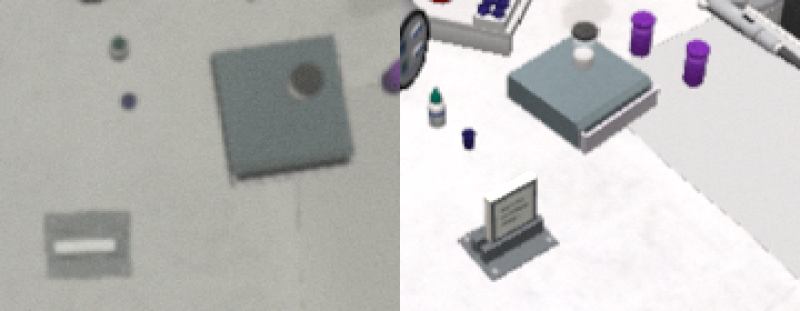

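The crop shows the clear vial with a black stopper on the right shelf, at crop (306,80) top and (584,45) side; the purple ones stand on the table. Next I fit the right shelf's pose and the holder's yaw more exactly.

```bash
cat > fit.py <<'E'
from h import *
def rectfit(p):
    r=cv2.minAreaRect(p[:,:2].astype(np.float32)*1000); return r
for n in('top','side'):
    c=dict(np.load(f'{n}.npz')); W=cloud(c); x,y,z=W[...,0],W[...,1],W[...,2]
    zo=np.nanmedian(z[(abs(x-.45)<.05)&(abs(y-.15)<.05)])
    m=((abs(z-zo-.04)<.0035)&(x>.48)&(x<.68)&(y<-.06)&(y>-.28)).astype(np.uint8)
    k,l,s,_=cv2.connectedComponentsWithStats(m,connectivity=4); i=1+s[1:,4].argmax(); p=W[l==i]
    print(n,zo.round(4),len(p),rectfit(p), np.round(cv2.boxPoints(rectfit(p)),1).tolist())
    # front edge line: per y-bin min x ; side edges per x-bin
    for nm,a,b,f in(('front',1,0,np.min),('back',1,0,np.max),('left',0,1,np.max),('right',0,1,np.min)):
        lo,hi=np.percentile(p[:,a],[12,88]); e=[]
        for t in np.arange(lo,hi,.005):
            q=p[abs(p[:,a]-t)<.0025]
            if len(q): e.append((t,f(q[:,b])))
        e=np.array(e); g=np.polyfit(e[:,0],e[:,1],1,w=None); r=e[:,1]-np.polyval(g,e[:,0])
        k2=abs(r)<1.5*np.std(r)+1e-6; g=np.polyfit(e[k2,0],e[k2,1],1)
        print(nm,'slope deg',np.degrees(np.arctan(g[0])).round(2),'at mid',np.mean([lo,hi]).round(4),np.polyval(g,np.mean([lo,hi])).round(4),'res',r[k2].std().round(4))
    # holder
    q=W[(z-zo>.09)&(z<.11)&(abs(y-.043)<.06)&(x>.40)&(x<.47)]
    g=np.polyfit(q[:,1],q[:,0],1); print('holder dx/dy deg',np.degrees(np.arctan(g[0])),q.mean(0),rectfit(q))
    # lip
    q=W[(abs(z-zo-.034)<.003)&(x>.48)&(x<.55)&(y<-.1)&(y>-.26)]
    if len(q): print('lip',len(q),q.min(0),q.max(0),q.mean(0),np.degrees(np.arctan(np.polyfit(q[:,1],q[:,0],1)[0])))
E
python3 fit.py
```

```text
top 0.0001 2574 ((580.5759887695312, -166.16824340820312), (128.1580047607422, 130.45578002929688), 7.303727626800537) [[508.70001220703125, -109.5999984741211], [525.2999877929688, -239.0], [652.4000244140625, -222.6999969482422], [635.7999877929688, -93.30000305175781]]
front slope deg -7.29 at mid -0.1657 0.5183 res 0.0014
back slope deg -7.35 at mid -0.1657 0.6442 res 0.0007
left slope deg 7.42 at mid 0.5814 -0.1013 res 0.0006
right slope deg 7.54 at mid 0.5814 -0.2302 res 0.0006
holder dx/dy deg -0.5341090259302455 [0.43440954 0.04274296 0.09629403] ((433.9466857910156, 42.91501998901367), (58.24571990966797, 13.03915023803711), 88.44557189941406)
lip 269 [ 0.49537787 -0.23842501  0.03107885] [ 0.54946081 -0.10587779  0.03704677] [ 0.51588443 -0.17282721  0.03429814] -3.3861660466404495
side -0.0009 1215 ((579.6572265625, -164.28489685058594), (130.29515075683594, 131.90176391601562), 6.960893630981445) [[507.0, -106.69999694824219], [523.0, -237.60000610351562], [652.2999877929688, -221.89999389648438], [636.2999877929688, -90.9000015258789]]
front slope deg -7.4 at mid -0.1609 0.5171 res 0.0012
back slope deg -6.48 at mid -0.1609 0.643 res 0.004
left slope deg 7.33 at mid 0.5764 -0.0993 res 0.0006
right slope deg 6.18 at mid 0.5764 -0.2291 res 0.0011
holder dx/dy deg 0.5063264832012798 [0.43265301 0.04450045 0.09463954] ((434.0914001464844, 44.316650390625), (60.105857849121094, 15.571314811706543), 89.96429443359375)
lip 180 [ 0.49382976 -0.23828801  0.03017305] [ 0.54989345 -0.10227685  0.03604405] [ 0.51511595 -0.16582939  0.03314779] -4.22352502068484
```

Run:
```python
from h import *
a=np.radians(7.3); ex=np.array([np.cos(a),np.sin(a)]); ey=np.array([-ex[1],ex[0]])
for n in('top','side'):
    c=dict(np.load(f'{n}.npz')); W=cloud(c)
    zo={'top':.0001,'side':-.0009}[n]
    d=W[...,:2]-[.5183,-.1657]; u=d@ex*1e3; v=d@ey*1e3; z=(W[...,2]-zo)*1e3
    m=(abs(v)<45)&(u>-30)&(u<14)&(z>-3)
    print(n)
    for k in np.arange(-30,14,1.):
        q=z[m&(u>=k)&(u<k+1)]
        if len(q): print(int(k),len(q),np.round(np.percentile(q,[10,50,90]),1))
    m2=(z>5)&(z<45)&(abs(u)<160)&(u>10)&(u<110); print('v ext',np.percentile(v[m2&(abs(v)<80)&(z>37)],[0,.5,99.5,100]).round(1))
    m3=(z>25)&(z<36.5)&(u<-5)&(u>-25)&(abs(v)<80); print('lip v',np.percentile(v[m3],[0,1,99,100]).round(1))
```

```text
top
-30 16 [-0.9  0.3  2.1]
-29 13 [-2.   0.3  2.3]
-28 18 [-2.   0.   2.7]
-27 15 [-0.8  0.3  3. ]
-26 16 [-1.2  0.2  2.6]
-25 15 [-1.6  0.2  1.6]
-24 14 [-1.   0.4  3.7]
-23 16 [-2.3  1.3  3. ]
-22 12 [-1.8  0.   2.8]
-21 17 [-0.7  1.2  2.4]
-20 14 [-1.7  0.1  2. ]
-19 15 [-2.1  0.1  1.7]
-18 21 [-0.4  1.9 33.7]
-17 32 [-1.3 30.6 34.7]
-16 31 [-0.9 31.5 34.5]
-15 17 [32.1 34.1 36.1]
-14 16 [31.8 33.2 35.1]
-13 9 [29.6 31.7 34.4]
-12 3 [15.1 17.7 17.9]
-11 18 [15.5 17.9 19.7]
-10 17 [16.5 18.8 20.1]
-9 13 [16.5 17.8 20.1]
-8 19 [15.7 18.  20.1]
-7 15 [16.4 18.3 19.8]
-6 12 [16.7 18.7 20.8]
-5 38 [10.4 22.3 31.2]
-4 18 [30.5 32.5 34.2]
-3 19 [31.3 33.6 36.4]
-2 18 [32.2 34.  37.7]
-1 16 [34.2 35.5 37.8]
0 19 [35.  37.1 39.1]
1 19 [34.6 38.  40. ]
2 18 [37.2 38.9 40.4]
3 17 [37.8 40.6 41.9]
4 17 [36.7 39.1 42.3]
5 20 [38.4 40.5 42.3]
6 17 [38.2 40.5 42.4]
7 13 [38.6 40.2 41.4]
8 17 [37.6 41.2 42.6]
9 18 [37.8 39.  41.4]
10 15 [38.  40.2 41.8]
11 21 [39.  40.3 42.7]
12 13 [37.5 39.9 40.5]
13 17 [38.4 39.7 41.5]
v ext [-73.6 -72.4  56.4  56.9]
lip v [-72.9 -72.1  56.8  57. ]
side
-30 7 
[... 293 characters left out ...]
33.5]
-17 47 [ 1.3 13.8 32.8]
-16 55 [ 2.9 20.6 33.1]
-15 61 [ 0.2 15.1 31.6]
-14 15 [ 2.3 13.6 31. ]
-13 11 [ 9.2 23.1 32.4]
-12 1 [30.3 30.3 30.3]
-11 1 [28.1 28.1 28.1]
-7 5 [23.6 29.3 33.7]
-6 11 [26.9 30.6 34.1]
-5 28 [22.6 29.2 34.9]
-4 27 [21.  26.9 35.6]
-3 21 [20.7 29.6 36.9]
-2 16 [28.8 35.1 38.7]
-1 16 [30.3 36.1 38.7]
0 13 [34.1 38.  41.1]
1 15 [34.9 38.1 40.9]
2 14 [37.7 39.9 42.7]
3 9 [33.5 38.7 41.3]
4 7 [36.  39.8 41.6]
5 11 [38.2 40.  42.4]
6 8 [37.5 39.  41.3]
7 5 [38.7 40.  42.2]
8 10 [37.5 38.9 42.4]
9 5 [38.1 38.8 40.1]
10 12 [38.  39.8 41.7]
11 9 [37.2 40.1 41.6]
12 10 [38.1 39.8 41.6]
13 6 [36.9 39.7 41.2]
v ext [-72.4 -71.5  58.9  60.7]
lip v [-72.4 -70.9  58.9  59.2]
```

Shelf yaw is 7.3°, with the slot's middle near (0.5106, -0.1737). The profile shows lip 34, bar 18 and board 40 mm, as given. Next is a helper for the deltas, then the approach.

```bash
cat >> h.py <<'E'
from scipy.spatial.transform import Rotation as Ro
def delta(p,yaw,frm=None):
    """yaw = holder yaw, deg; tool x at yaw+90, z down"""
    o=get_obs() if frm is None else frm; R0=Ro.from_quat(o['ee_rot'])
    a=np.radians(yaw+90); x=np.array([np.cos(a),np.sin(a),0]); z=np.array([0,0,-1.])
    T=Ro.from_matrix(np.c_[x,np.cross(z,x),z])
    print('pos',R0.inv().apply(np.array(p)-o['position']).round(4),'turn',(R0.inv()*T).as_rotvec().round(4))
E
python3 - <<'E'
from h import *
for p in([.40,-.40,.242],[.50,-.15,.242],[.434,.043,.20],[.434,.043,.16]): delta(p,.5)
E
```

```text
pos [ 0.2843 -0.1356 -0.0003] turn [-1.2000e-03 -9.0000e-04 -1.3207e+00]
pos [ 0.4449 -0.3517  0.    ] turn [-1.2000e-03 -9.0000e-04 -1.3207e+00]
pos [ 0.4305 -0.5551  0.0423] turn [-1.2000e-03 -9.0000e-04 -1.3207e+00]
pos [ 0.4305 -0.555   0.0823] turn [-1.2000e-03 -9.0000e-04 -1.3207e+00]
```

The manual's scale: shifts go in shares of 0.8 m and turns go in shares of pi rad. Converting my numbers, -0.53 m / 0.8 = -0.6625, -0.47 m / 0.8 = -0.5875, -1.2 rad / 3.1416 = -0.382.

Call:
{"op": "move_arm", "data": {"plan": [{"delta_pos":[0.0713,-0.0338,0],"turn":[0,0,-0.035],"fingers":0},{"delta_pos":[0.1425,-0.0675,0],"turn":[0,0,-0.07],"fingers":0},{"delta_pos":[0.2138,-0.1013,0],"turn":[0,0,-0.1146],"fingers":0},{"delta_pos":[0.285,-0.1363,0],"turn":[0,0,-0.1592],"fingers":0},{"delta_pos":[0.355,-0.17,0],"turn":[0,0,-0.2037],"fingers":0},{"delta_pos":[0.405,-0.2375,0],"turn":[0,0,-0.2483],"fingers":0},{"delta_pos":[0.455,-0.305,0],"turn":[0,0,-0.2928],"fingers":0},{"delta_pos":[0.505,-0.3725,0],"turn":[0,0,-0.3374],"fingers":0},{"delta_pos":[0.555,-0.44,0],"turn":[0,0,-0.382],"fingers":0},{"delta_pos":[0.55,-0.5125,0.0125],"turn":[0,0,-0.4202],"fingers":0},{"delta_pos":[0.545,-0.5875,0.0313],"turn":[0,0,-0.4202],"fingers":0},{"delta_pos":[0.54,-0.6625,0.05],"turn":[0,0,-0.4202],"fingers":0}], "force": 40}}

```text
clock: 1.6
position: [0.4448, 0.0094, 0.2047]
ee_rot: [0.704, 0.71, -0.0, 0.0]
ft_force: [0.6, 1.0, 0.2]
grip_width: 1.001
grasp_force: 0.0
```

Run:
```python
from h import *
o=get_obs(); print(o['clock'],o['position'],o['joint_pos'].round(2))
for p in([.434,.043,.16],[.434,.043,.068]): delta(p,.5)
```

```text
1.6 [0.44482647 0.00940747 0.20465677] [ 0.61 -0.01 -0.72  1.93 -0.    1.22 -0.1 ]
pos [ 0.0337 -0.0106  0.0446] turn [ 0.0001  0.0002 -0.0004]
pos [ 0.0337 -0.0106  0.1366] turn [ 0.0001  0.0002 -0.0004]
```

To row units: 0.045 m / 0.8 = 0.0563, 0.034 m / 0.8 = 0.0425.

Call:
{"op": "move_arm", "data": {"plan": [{"delta_pos":[0.0425,-0.0138,0.0375],"turn":[0,0,0],"fingers":0},{"delta_pos":[0.0425,-0.0138,0.0563],"turn":[0,0,0],"fingers":0},{"delta_pos":[0.0425,-0.0138,0.0563],"turn":[0,0,0],"fingers":0},{"delta_pos":[0.0425,-0.0138,0.0563],"turn":[0,0,0],"fingers":0}]}}

```text
clock: 2.1
position: [0.4351, 0.0404, 0.1608]
ee_rot: [0.705, 0.709, 0.0, 0.0]
ft_force: [0.7, -0.0, 0.9]
grip_width: 1.001
grasp_force: 0.0
```

Run:
```python
from h import *
o=get_obs(); print(o['clock'],o['position'],o['joint_velocities'].round(3))
delta([.434,.043,.068],.5)
c=cap('side'); cv2.imwrite('pics/s2.png',cv2.convertScaleAbs(cv2.resize(c['color'][100:300,130:370,::-1],(720,600),interpolation=3),alpha=1.3))
```

```text
2.1 [0.435069   0.04040496 0.16078144] [ 0.001 -0.004 -0.003 -0.004 -0.001  0.001 -0.002]
pos [ 0.0026 -0.0011  0.0928] turn [ 0.0006 -0.0002 -0.0025]
```

View pics/s2.png

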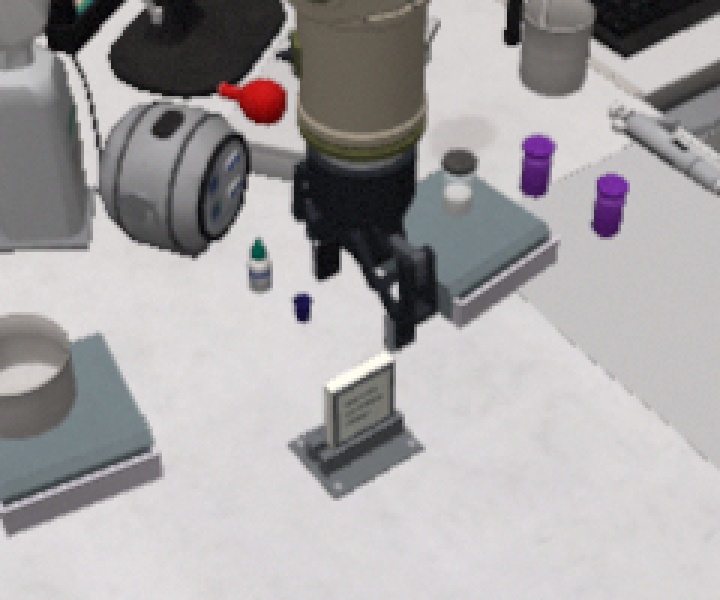

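The open jaws straddle the holder, fingers at (328,262) and (400,310) with the holder at (360,400). I descend and close.

To row units: 0.093 m / 0.8 = 0.1163, 0.0026 m / 0.8 = 0.0033, -0.0025 rad / 3.1416 = -0.0008.

Call:
{"op": "move_arm", "data": {"plan": [{"delta_pos":[0.0033,-0.0013,0.05],"turn":[0,0,-0.0008],"fingers":0},{"delta_pos":[0.0033,-0.0013,0.1],"turn":[0,0,-0.0008],"fingers":0},{"delta_pos":[0.0033,-0.0013,0.1163],"turn":[0,0,-0.0008],"fingers":0},{"delta_pos":[0.0033,-0.0013,0.1163],"turn":[0,0,-0.0008],"fingers":0.4},{"delta_pos":[0.0033,-0.0013,0.1163],"turn":[0,0,-0.0008],"fingers":0.6},{"delta_pos":[0.0033,-0.0013,0.1163],"turn":[0,0,-0.0008],"fingers":0.7},{"delta_pos":[0.0033,-0.0013,0.1163],"turn":[0,0,-0.0008],"fingers":0.8},{"delta_pos":[0.0033,-0.0013,0.1163],"turn":[0,0,-0.0008],"fingers":0.9},{"delta_pos":[0.0033,-0.0013,0.1163],"turn":[0,0,-0.0008],"fingers":1},{"delta_pos":[0.0033,-0.0013,0.1163],"turn":[0,0,-0.0008],"fingers":1},{"delta_pos":[0.0033,-0.0013,0.1163],"turn":[0,0,-0.0008],"fingers":1}], "force": 40}}

```text
clock: 3.52
position: [0.4341, 0.044, 0.0676]
ee_rot: [0.703, 0.711, 0.001, 0.001]
ft_force: [4.8, -0.6, 3.1]
grip_width: 0.132
grasp_force: 40.9
```

To row units: -0.06 m / 0.8 = -0.075, -0.03 m / 0.8 = -0.0375.

Call:
{"op": "move_arm", "data": {"plan": [{"delta_pos":[0,0,-0.0125],"turn":[0,0,0],"fingers":1},{"delta_pos":[0,0,-0.0375],"turn":[0,0,0],"fingers":1},{"delta_pos":[0,0,-0.075],"turn":[0,0,0],"fingers":1},{"delta_pos":[0,0,-0.075],"turn":[0,0,0],"fingers":1},{"delta_pos":[0,0,-0.075],"turn":[0,0,0],"fingers":1}]}}

```text
clock: 4.15
position: [0.4323, 0.0438, 0.1262]
ee_rot: [0.703, 0.711, -0.001, -0.001]
ft_force: [-0.1, 0.5, -0.8]
grip_width: 0.137
grasp_force: 40.7
```

Run:
```python
from h import *
o=get_obs(); print(o['clock'],o['position'],o['ee_rot'],o['ft_force'],o['joint_pos'].round(2))
a=np.radians(7.3); e=np.array([np.cos(a),np.sin(a)])
s=np.array([.5106,-.1737])-.0035*e; print(s)
for f in (.5,1): 
  p=o['position'][:2]*(1-f)+s*f; delta([*p,.14],7.3)
```

```text
4.15 [0.43234238 0.04382848 0.12623288] [ 7.03403891e-01  7.10789609e-01 -8.52830353e-04 -6.08194986e-04] [-0.11566527  0.54023335 -0.81748099] [ 0.56  0.08 -0.78  2.04  0.06  1.05 -0.24]
[ 0.50712837 -0.17414473]
pos [-0.1094  0.0362 -0.0138] turn [-0.0021  0.0002 -0.117 ]
pos [-0.2187  0.0725 -0.0138] turn [-0.0021  0.0002 -0.117 ]
```

To row units: -0.219 m / 0.8 = -0.2738, 0.0725 m / 0.8 = 0.0906, -0.117 rad / 3.1416 = -0.0372.

Call:
{"op": "move_arm", "data": {"plan": [{"delta_pos":[-0.0625,0.02,-0.015],"turn":[0,0,-0.0095],"fingers":1},{"delta_pos":[-0.125,0.0413,-0.0175],"turn":[0,0,-0.0191],"fingers":1},{"delta_pos":[-0.1875,0.0625,-0.0175],"turn":[0,0,-0.0286],"fingers":1},{"delta_pos":[-0.25,0.0825,-0.0175],"turn":[0,0,-0.0372],"fingers":1},{"delta_pos":[-0.2738,0.0906,-0.0175],"turn":[0,0,-0.0372],"fingers":1},{"delta_pos":[-0.2738,0.0906,-0.0175],"turn":[0,0,-0.0372],"fingers":1},{"delta_pos":[-0.2738,0.0906,-0.0175],"turn":[0,0,-0.0372],"fingers":1}]}}

```text
clock: 5.03
position: [0.5078, -0.1723, 0.1406]
ee_rot: [0.66, 0.751, -0.0, -0.001]
ft_force: [-1.2, 0.1, -0.7]
grip_width: 0.135
grasp_force: 40.6
```

Run:
```python
from h import *
o=get_obs(); print(o['clock'],o['position'],o['ft_force'])
delta([.5071,-.1741,.14],7.3)
a=cap('side'); b=cap('top')
im=np.hstack([cv2.resize(a['color'][110:230,220:340,::-1],(400,400),interpolation=3),cv2.resize(b['color'][110:230,260:380,::-1],(400,400),interpolation=3)])
cv2.imwrite('pics/s3.png',cv2.convertScaleAbs(im,alpha=1.4))
al=np.radians(7.3); ex=np.array([np.cos(al),np.sin(al)]); ey=np.array([-ex[1],ex[0]])
for n,c,zo in(('side',a,-.0009),('top',b,.0001)):
    W=cloud(c); d=W[...,:2]-[.5106,-.1737]; u=d@ex*1e3; v=d@ey*1e3; z=(W[...,2]-zo)*1e3
    h=(z>97)&(z<148)&(abs(u)<14)&(abs(v)<40)
    for lo in(100,112,124,136):
        q=h&(z>lo)&(z<lo+12)
        if q.sum()>3: print(n,lo,q.sum(),'u',np.percentile(u[q],[5,25,50,75,95]).round(1),'v',np.percentile(v[q],[1,99]).round(1),'slope',np.degrees(np.polyfit(v[q],u[q],1)[0]).round(2))
    t=(z>75)&(z<98)&(abs(u)<10)&(abs(v)<40)
    if t.sum(): print(n,'tongue',t.sum(),'zmin',np.percentile(z[t],2),np.percentile(u[t],[5,50,95]).round(1),np.percentile(v[t],[1,99]).round(1))
```

```text
5.025 [ 0.5077524  -0.17231473  0.14062109] [-1.16814673  0.07296342 -0.65554574]
pos [-0.0017 -0.0009  0.0006] turn [-0.0011 -0.0012  0.002 ]
side 100 55 u [-11.9 -10.8 -10.1  -8.3  -1.7] v [-26.8  32.1] slope 4.54
side 112 60 u [-11.3 -10.5  -9.3  -8.4  -4.5] v [-29.4  32.8] slope 2.01
side 124 38 u [-12.8 -10.7  -9.5  -7.8  -0.9] v [-27.7  32.7] slope 3.9
side 136 42 u [-12.6 -10.3  -9.2  -4.5   1.2] v [-25.9  33.9] slope 8.17
side tongue 47 zmin 77.08224779742366 [-3.6 -2.1  1.2] [-22.8  26.7]
top 100 10 u [-10.5 -10.2  -9.9  -8.1   0.6] v [ 8.1 30.3] slope 18.12
top 112 12 u [-10.6  -9.6  -9.1  -3.4   1.1] v [10.7 30.5] slope 19.03
top 124 9 u [-10.   -9.5  -7.1  -3.4  -0.2] v [16.3 30.7] slope 24.28
top 136 6 u [-12.7 -10.   -7.3  -5.   -3.1] v [13. 30.] slope 24.38
```

View pics/s3.png

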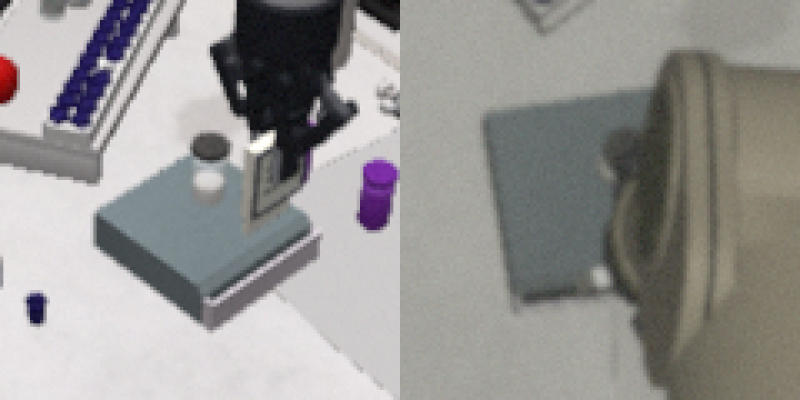

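The holder hangs upright over the slot at side-crop (265,190), label to the front. Its front face is at u ≈ -10 mm where -9.5 is wanted, so I shift it about 0.4 mm and go down, checking force near the mouth.

To row units: 0.046 m / 0.8 = 0.0575, 0.042 m / 0.8 = 0.0525.

Call:
{"op": "move_arm", "data": {"plan": [{"delta_pos":[-0.0013,0.0005,0.0188],"turn":[0,0,0],"fingers":1},{"delta_pos":[-0.0013,0.0005,0.0375],"turn":[0,0,0],"fingers":1},{"delta_pos":[-0.0013,0.0005,0.0475],"turn":[0,0,0],"fingers":1},{"delta_pos":[-0.0013,0.0005,0.0525],"turn":[0,0,0],"fingers":1},{"delta_pos":[-0.0013,0.0005,0.0575],"turn":[0,0,0],"fingers":1},{"delta_pos":[-0.0013,0.0005,0.0575],"turn":[0,0,0],"fingers":1},{"delta_pos":[-0.0013,0.0005,0.0575],"turn":[0,0,0],"fingers":1}]}}

```text
clock: 6.0
position: [0.5089, -0.1752, 0.0955]
ee_rot: [0.661, 0.751, 0.0, 0.0]
ft_force: [-0.2, -0.5, -1.5]
grip_width: 0.135
grasp_force: 40.6
```

Call:
{"op": "move_arm", "data": {"plan": [{"delta_pos":[0,0,0.0038],"turn":[0,0,0],"fingers":1},{"delta_pos":[0,0,0.0075],"turn":[0,0,0],"fingers":1},{"delta_pos":[0,0,0.0113],"turn":[0,0,0],"fingers":1},{"delta_pos":[0,0,0.015],"turn":[0,0,0],"fingers":1},{"delta_pos":[0,0,0.015],"turn":[0,0,0],"fingers":1},{"delta_pos":[0,0,0.015],"turn":[0,0,0],"fingers":1}], "force": 60}}

```text
clock: 6.75
position: [0.5088, -0.1752, 0.0833]
ee_rot: [0.661, 0.751, 0.0, 0.0]
ft_force: [0.5, -0.2, -0.9]
grip_width: 0.132
grasp_force: 61.9
```

To row units: 0.006 m / 0.8 = 0.0075, 0.005 m / 0.8 = 0.0063.

Call:
{"op": "move_arm", "data": {"plan": [{"delta_pos":[0,0,0.0038],"turn":[0,0,0],"fingers":1},{"delta_pos":[0,0,0.0063],"turn":[0,0,0],"fingers":1},{"delta_pos":[0,0,0.0075],"turn":[0,0,0],"fingers":1},{"delta_pos":[0,0,0.0075],"turn":[0,0,0],"fingers":1},{"delta_pos":[0,0,0.0075],"turn":[0,0,0],"fingers":1}]}}

```text
clock: 7.38
position: [0.5091, -0.1753, 0.0777]
ee_rot: [0.661, 0.751, 0.0, 0.0]
ft_force: [-0.4, 0.5, 5.6]
grip_width: 0.136
grasp_force: 62.9
```

The bar pushes back as expected. I press on to the shoulder.

To row units: 0.003 m / 0.8 = 0.0038, 0.002 m / 0.8 = 0.0025.

Call:
{"op": "move_arm", "data": {"plan": [{"delta_pos":[0,0,0.0013],"turn":[0,0,0],"fingers":1},{"delta_pos":[0,0,0.0025],"turn":[0,0,0],"fingers":1},{"delta_pos":[0,0,0.0038],"turn":[0,0,0],"fingers":1},{"delta_pos":[0,0,0.0038],"turn":[0,0,0],"fingers":1},{"delta_pos":[0,0,0.0038],"turn":[0,0,0],"fingers":1}]}}

```text
clock: 8.0
position: [0.5092, -0.1753, 0.0751]
ee_rot: [0.661, 0.751, 0.0, 0.001]
ft_force: [-3.0, 0.7, 10.7]
grip_width: 0.133
grasp_force: 63.7
```

To row units: 0.0015 m / 0.8 = 0.0019, 0.001 m / 0.8 = 0.0013.

Call:
{"op": "move_arm", "data": {"plan": [{"delta_pos":[0,0,0.0013],"turn":[0,0,0],"fingers":1},{"delta_pos":[0,0,0.0019],"turn":[0,0,0],"fingers":1},{"delta_pos":[0,0,0.0019],"turn":[0,0,0],"fingers":1},{"delta_pos":[0,0,0.0019],"turn":[0,0,0],"fingers":1}]}}

```text
clock: 8.5
position: [0.5093, -0.1753, 0.0749]
ee_rot: [0.661, 0.751, -0.0, 0.001]
ft_force: [-7.4, 2.9, 25.8]
grip_width: 0.127
grasp_force: 66.3
```

The shoulder is on the lip: travel stopped and the force is 26 N. I let it settle and check with the cameras.

Call:
{"op": "move_arm", "data": {"plan": [{"delta_pos":[0,0,0],"turn":[0,0,0],"fingers":1},{"delta_pos":[0,0,0],"turn":[0,0,0],"fingers":1},{"delta_pos":[0,0,0],"turn":[0,0,0],"fingers":1},{"delta_pos":[0,0,0],"turn":[0,0,0],"fingers":1}]}}

```text
clock: 9.0
position: [0.5093, -0.1753, 0.0749]
ee_rot: [0.661, 0.751, -0.0, 0.001]
ft_force: [-8.5, 3.3, 26.9]
grip_width: 0.134
grasp_force: 66.3
```

Run:
```python
from h import *
o=get_obs(); print(o['clock'],o['position'],o['ft_force'],o['grasp_force'],o['joint_velocities'].round(3))
a=cap('side')
cv2.imwrite('pics/s4.png',cv2.convertScaleAbs(cv2.resize(a['color'][120:240,220:340,::-1],(600,600),interpolation=3),alpha=1.4))
al=np.radians(7.3); ex=np.array([np.cos(al),np.sin(al)]); ey=np.array([-ex[1],ex[0]])
W=cloud(a); d=W[...,:2]-[.5106,-.1737]; u=d@ex*1e3; v=d@ey*1e3; z=(W[...,2]+.0009)*1e3
for lo in range(38,110,8):
    q=(z>lo)&(z<lo+8)&(abs(v)<28)&(u<-6)&(u>-16)
    if q.sum()>3: print(lo,q.sum(),np.median(u[q]).round(1),np.percentile(v[q],[2,98]).round(1))
q=(abs(u)<8)&(abs(v)<40)&(z>60); q&=(v>20); print('top z',np.percentile(z[q],[90,97,100]))
```

```text
9.0 [ 0.50933404 -0.17531044  0.07490785] [-8.53560904  3.2655886  26.92090138] 66.31293654441833 [ 0.     0.001 -0.001  0.001  0.    -0.001 -0.002]
38 29 -9.5 [-26.8  25.4]
46 30 -8.8 [-23.6  26.3]
54 18 -8.7 [-26.5  27.6]
62 15 -9.5 [ 2.6 27.5]
70 18 -10.7 [-14.8  26. ]
78 19 -9.3 [ 3.1 27.1]
86 19 -9.8 [ 3.5 27.3]
94 15 -9.3 [ 7.4 27.3]
102 11 -9.4 [ 9.5 23. ]
top z [334.70748974 345.74436816 467.27528844]
```

View pics/s4.png

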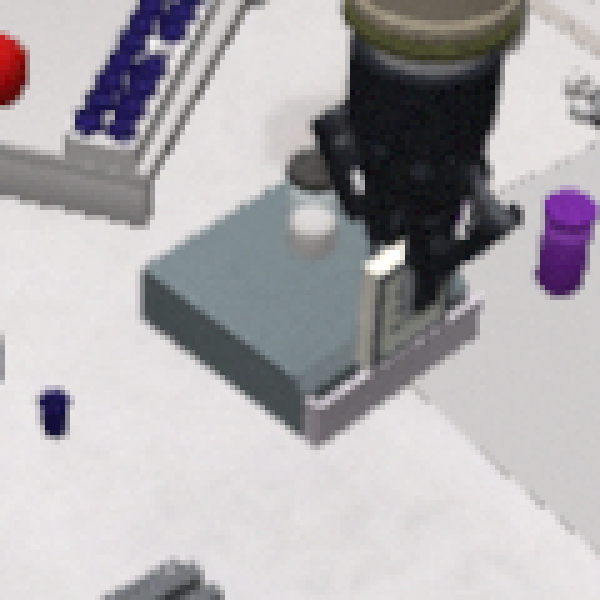

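The holder is seated behind the lip at (370,360), body upright, shoulder on the lip, label to the front; the vial at (312,210) is untouched. I hand in.

```bash
python3 -c "
from workcell import hand_in; print(hand_in())"
```

```text
the job is handed in; nothing more can be done
None
```

I handed the job in with the label holder pressed home behind the lip of the right shelf, where the vial stands: label to the front, about 27 N of push, grip kept closed; the hand-in returned no verdict.

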